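Open the tight jar of key blanks

TASK

The square jar of key blanks is shut too tight to open freehand. Put the two wooden offcuts lying in the free bay of the key tray into the scrap bin, then stand the closed jar down in that bay so that its walls keep it from turning, unscrew the cap anticlockwise until the threads let go, and lift it straight off. Finish still holding the cap level a centimetre or two above the jar's mouth, clear of the jar, with the jar left standing in the bay and the things around it undisturbed.

Things in the scene. Friction and masses are not known exactly. Their poses are not given: they have to be found in the camera images.
- jar: Square clear plastic jar of loose keys, closed, on the bench left or right of the tray; 0.35 to 0.6 kg. Body 68 x 68 mm, flat sides along its own x and y, 84 mm high; sloping shoulder to 90, round neck to the rim at 112 mm; 119 mm high with the cap on. Origin: centre of its underside, z up. While shut it may be lifted by its cap.
- cap: The jar's round black ribbed cap, 60 mm across, 24 mm high. Origin: centre of its open underside, 95 mm above the jar's underside when shut. Right-hand thread: anticlockwise from above opens. Free to lift off from 56 to 108 degrees of turn relative to the jar, having risen 3 mm; pulled sooner, the jar comes too; kept down and turned further, the threads catch again.
- cap_grip (a point): On the cap's axis, 8 mm below its top, 16 mm above its underside: a good height to grip it, across its diameter in any direction. Fingertips may reach 4 mm below the skirt before they meet the jar's shoulder. It takes about 0.25 to 0.5 N m to turn at first (an unbraced jar just turns with it), less later; a foam liner inside presses the shut cap up with 24 N, falling to nothing when open.
- tray: Low three-bay tray of yellowish clear plastic, like a key cabinet drawer, screwed to the bench: 88 mm deep (x), 254 mm wide (y), walls 5 mm thick and 30 mm high, floor 4 mm, a 16 mm pull lip along the top of its front (-x) side, a screwed steel lug at each end. Square bays, 78 x 78 mm inside, centred at y = -83, 0 and +83 mm. Origin: centre of its underside.
- pad: Black rubber pad, 74 x 74 x 2 mm, glued to the floor of the free bay (any of the three) and marking its centre. Origin: centre of its underside, 4 mm above the bench; x, y along the bay walls. Its top is 6 mm above the bench, the walls stand 24 mm above that. The jar on it has 5 mm play on each side and turns about 9 degrees either way before the walls hold it.
- offcut_a: Wooden offcut, a chunky block 24 x 24 mm, 56 mm high, standing on the pad beside the other one. Origin: centre of its underside. At the start its x axis lies within 9 degrees of the tray's; the free room for fingers is on its -x and +x sides, the other offcut is 16 mm or so from it along y.
- offcut_b: Wooden offcut, 24 (x) x 22 (y) mm, 50 mm high, standing on the pad beside offcut_a. Origin: centre of its underside. Room for fingers on its -x and +x sides.
- scrap_bin: Grey open plastic scrap bin, fixed on the bench on the other side of the tray from the jar: 160 (x) x 140 (y) mm outside, walls 4 mm, rim 75 mm high. Origin: centre of its underside.
- keybox0: Bystander: cardboard box 62 x 60 x 48 mm high filling a bay of the tray. Origin: centre of its underside.
- keybox1: Bystander: cardboard box of the same size in the remaining bay.
- padlock: Bystander: brass padlock lying flat in front of the tray, body 36 x 50 x 20 mm with the shackle to its +x. Origin: centre of the body's underside.
- lock_cylinder: Bystander: brass door-lock cylinder, 62 x 26 x 33 mm, lying in front of the tray. Origin: centre of its underside.
- round_jar: Bystander: small round jar, 58 mm across and 85 mm high, with a black cap, standing behind the left end of the tray. Origin: centre of its underside.
There are look-alikes about, which are no part of the job. Leave any purple look-alike of the offcut_b alone. There is more than one size of the cap; the job needs the larger.

How it is judged:
On the way, in this order (a step that is already met when the one before it is completed fails the run):
1. both offcuts lie in the scrap bin (x of offcut_a in the frame of scrap_bin between -0.078 and 0.078 m and y of offcut_a in the frame of scrap_bin between -0.068 and 0.068 m and z of each of offcut_a, offcut_b in the frame of scrap_bin below 0.07 m and x of offcut_b in the frame of scrap_bin between -0.078 and 0.078 m and y of offcut_b in the frame of scrap_bin between -0.068 and 0.068 m), for 0.2 s.
2. the jar stands down in the free bay, still closed (horizontal distance between jar and pad below 0.009 m and z of jar in the frame of pad below 0.005 m and angle between jar's own z axis and vertical below 0.06 rad and z of cap in the frame of jar below 0.0975 m), for 0.2 s.
At the end, for the whole second after the job is handed in: Offcuts inside the bin; jar upright on the pad in its bay (within 9 mm of its centre, tilt under 3 degrees); fingers hold the cap at rest, level within 10 degrees, within 15 mm of the jar's axis, its underside 2 to 35 mm above the rim, not touching the jar (all of step 1 and horizontal distance between jar and pad below 0.009 m and z of jar in the frame of pad below 0.005 m and angle between jar's own z axis and vertical below 0.06 rad and z of cap in the frame of jar between 0.114 and 0.147 m and horizontal distance between cap and jar below 0.015 m and angle between cap's own z axis and vertical below 0.17 rad and linear speed of cap below 0.02 m/s and contact force between cap and jar below 0.1 N and contact force between the fingers and cap above 1 N); the arm keeps its last pose, push and grip.
It fails at once if a bystander is moved by more than 30 mm (distance of any of keybox0, keybox1, padlock, lock_cylinder, round_jar from where it was at the start of the episode above 0.03 m).
It also fails if it takes over 69 s, if anything falls off the work surface, if the arm or the gripper's body presses on something with over 40 N, if the wrist force passes 120 N, or if a joint passes its speed limit or range.

ROBOT

A 6-joint arm with a two-finger parallel gripper is mounted at the origin on the work surface. World frame = base frame: x ahead of the robot, y to its left, z up, the work surface at z = 0. Lengths are in m, angles in rad, forces in N, time in s.
With the tool pointing down it reaches from about 0.425 to 1.125 m from the base axis. Payload 14.9 kg.
Tool frame: the origin (TCP) lies at the very end of the fingers, on their centre line; the grasp point (between the pads) lies 19 mm behind it; z points along the fingers, y is the line along which they close (so a half turn about z gives the same grasp; the last joint's range is limited). The gripper opens to 91 mm and grips with 3 to 60 N. Pads are 32 mm wide; open, the fingers measure 118 mm over their backs; the gripper's body (76 mm by 178 mm) begins 60 mm behind the grasp point.
Start: joints at [1.178, 0.379, 1.734, -0, 1.028, -0.033], TCP at [0.246, 0.655, 0.186] pointing down, gripper open.
Joint ranges: [-2.77, 2.77], [-0.74, 2.19], [0, 2.66], [-1.06, 4.2], [0.31, 2.87], [-3.08, 3.08]. Speed limits (rad/s): [1.89, 1.89, 2.39, 3.14, 3.14, 3.14].

INTERFACE

Orientations are given as a unit quaternion [w, x, y, z].
In Python, from station import env gives the robot as it stands. Calls block until the motion is done:
- env.move_ptp(position, orientation): joint-space move of the TCP to a pose.
- env.line_to(position, attitude=None, rate=0.15, stop_force=None): straight line of the TCP; attitude=None keeps the orientation; rate is the mean speed in m/s. With stop_force (N) it stops when the force on the tool has changed by that much, and returns True; else False.
- env.goto_joints(angles): joint-space move.
- env.move_gripper(opening, newtons=None): finger opening in m; newtons is the grip in N (None keeps the last); returns when the fingers have stopped.
- env.wait(seconds).
- env.inverse_kinematics(position, orientation): joint angles nearest the present ones, or None.
- env.sense(): the state.
- env.camera(name): name is "scene" or "top"; returns a dict with "color" (384x512x3 uint8, red, green, blue), "range_z" (384x512 float32, m along the optical axis (not along the pixel's ray), 0 where there is no reading), "fx", "fy", "cx", "cy" (pixels), "origin" and "attitude" of the camera in the world. Camera axes: x right, y down, z forward; pixel columns grow to the right and rows downward; lengths in m; the calibration is good to about 2 mm. A picture is of the moment at which its call begins.
A pose or a line that the arm cannot do raises env.IKError and nothing moves.
- env.job_done(): hands the job in; it is judged then, once.
Trained networks look in a picture, given as the dict that the camera call returned (one of the last four; its "shot" number tells which), for a name from the list of things; names that differ only in an ending like _2 or _b are one class to them, and where a whole thing is asked for, a point or a joint stands for the part that bears it (a point fixed in the world has none). Each returns a list of dicts, best first, with "p" (0 to 1); they miss things now and then, are a little off and sometimes report something else, mostly with a low value. They report only what shows in the picture. A call takes as long as a camera call. They do not tell look-alikes from the thing itself.
- env.cut_out(picture, name): "pixels" (384x512 bool, what is visible of it) and "extent" ([left, top, width, height] in pixels, round what is visible of it).
The state is a dict: "time": time; "joints": joint angles; "joint_vel": joint speeds; "joint_torque": joint torques, N m; "eef_pos": TCP position; "eef_rot": TCP orientation; "force": force on the tool from outside, world axes, zero at the start; "moment": the same for the moment, N m; "grip_width": finger opening in m; "gripper_force": force on a finger pad.
Only numpy, scipy, OpenCV 4.12 (cv2) and the standard library are available. Lean on these libraries where they do the work, as an engineer would, in place of code of your own. Each camera call takes 0.05 s, during which the arm holds its last target. There are 200 camera calls.

## Working session

There is one attempt and no reset: what is moved stays moved. The work goes in short steps, each a Python script; the robot and the scene stay as the last script left them, time stands still between calls to the robot, and variables do not carry over. Pictures are saved under pics/ and viewed, at most 10 in all, crops included, and the job is handed in when it is done.

```bash
mkdir -p pics; ls
cat > h.py <<'E'
import numpy as np, cv2
from scipy.spatial.transform import Rotation as R
from station import env
def cloud(p):
    z=p["range_z"]; v,u=np.indices(z.shape)
    c=np.dstack([(u-p["cx"])/p["fx"]*z,(v-p["cy"])/p["fy"]*z,z])
    q=p["attitude"]; r=R.from_quat([q[1],q[2],q[3],q[0]])
    w=r.apply(c.reshape(-1,3)).reshape(c.shape)+np.array(p["origin"])
    w[z<=0]=np.nan
    return w
def down(yaw):  # tool z down, tool y (closing) at angle yaw from world y
    r=R.from_euler('z',yaw)*R.from_euler('x',np.pi)
    q=r.as_quat(); return [q[3],q[0],q[1],q[2]]
E
python3 - <<'E'
from h import *
print({k:v for k,v in env.sense().items() if k in("time","eef_pos","eef_rot","force")})
for cam in("scene","top"):
    p=env.camera(cam); print(cam,p["origin"],p["attitude"],p["fx"])
    cv2.imwrite(f"pics/{cam}.png",cv2.resize(p["color"][:,:,::-1],(800,600)))
    w=cloud(p)
    for n in["jar","cap","tray","pad","offcut_a","scrap_bin","keybox0","padlock","lock_cylinder","round_jar"]:
        for d in env.cut_out(p,n):
            if d["p"]<.2: continue
            P=w[d["pixels"]]; P=P[~np.isnan(P[:,0])]
            if len(P): print(n,round(d["p"],2),d["extent"],np.median(P,0).round(3),"top",np.percentile(P[:,2],95).round(3),"min",np.percentile(P,3,0).round(3),"max",np.percentile(P,97,0).round(3))
E
```

```text
pics
{'time': 0.0, 'eef_pos': array([0.24630248, 0.65478038, 0.18509111]), 'eef_rot': array([-1.03052522e-04,  1.78916475e-01,  9.83864114e-01, -5.38112671e-04]), 'force': array([-0.16111531, -0.33339408, -0.61938013])}
scene [ 1.32871404 -0.45809474  0.77408737] [-0.3938715   0.78131494  0.43036484 -0.22180693] 471.3242445782381
jar 0.84 [318.2, 163.1, 36.8, 38.8] [0.577 0.259 0.055] top 0.091 min [0.53  0.246 0.005] max [0.591 0.32  0.092]
cap 0.82 [327.9, 148.9, 20.9, 24.8] [0.561 0.274 0.121] top 0.124 min [0.529 0.255 0.101] max [0.582 0.307 0.124]
tray 0.64 [196.6, 205.6, 106.4, 65.5] [ 0.632 -0.038  0.023] top 0.034 min [ 0.539 -0.143  0.003] max [0.637 0.112 0.035]
pad 0.61 [278.7, 222.1, 8.7, 6.8] [0.603 0.073 0.009] top 0.011 min [0.596 0.07  0.006] max [0.606 0.079 0.011]
offcut_a 0.79 [295.5, 227.3, 13.5, 20.5] [0.691 0.069 0.036] top 0.053 min [0.676 0.062 0.004] max [0.7   0.088 0.054]
offcut_a 0.51 [280.1, 200.8, 13.6, 23.2] [0.601 0.086 0.046] top 0.065 min [0.583 0.079 0.014] max [0.605 0.102 0.066]
offcut_a 0.5 [265.2, 210.6, 12.2, 19.3] [0.602 0.049 0.043] top 0.05
[... 2418 characters left out ...]
-0.009  0.052] top 0.056 min [ 0.562 -0.039  0.006] max [0.622 0.019 0.056]
padlock 0.69 [216.5, 223.7, 21.0, 23.4] [0.448 0.095 0.019] top 0.023 min [ 0.424  0.073 -0.   ] max [0.487 0.118 0.023]
lock_cylinder 0.43 [284.8, 239.4, 26.5, 21.3] [ 0.415 -0.078  0.031] top 0.036 min [ 0.392 -0.102  0.024] max [ 0.437 -0.056  0.036]
round_jar 0.84 [161.0, 127.6, 27.2, 31.1] [0.684 0.219 0.083] top 0.088 min [0.665 0.197 0.011] max [0.713 0.246 0.088]
round_jar 0.3 [350.0, 182.7, 74.8, 70.7] [ 0.49  -0.32   0.007] top 0.077 min [ 0.407 -0.376  0.001] max [ 0.565 -0.235  0.078]
round_jar 0.27 [215.6, 225.4, 21.5, 22.6] [0.448 0.095 0.019] top 0.023 min [ 0.424  0.073 -0.001] max [0.486 0.118 0.023]
```

```bash
cat >> h.py <<'E'
def rect(w,x,y,rad,z0,z1):
    m=(np.hypot(w[...,0]-x,w[...,1]-y)<rad)&(w[...,2]>z0)&(w[...,2]<z1)
    P=w[m][:,:2]; (c,s,a)=cv2.minAreaRect((P*1000).astype(np.float32)); return len(P),np.round(P.mean(0),4),np.round(c,1),np.round(s,1),round(a,1)
E
python3 - <<'E'
from h import *
p=env.camera("top"); w=cloud(p)
a=p["color"][120:270,115:345,::-1]; cv2.imwrite("pics/crop.png",cv2.resize(a,None,fx=3.4,fy=3.4,interpolation=cv2.INTER_CUBIC))
print("b",rect(w,.592,.052,.03,.055,.0625)); print("a",rect(w,.592,.09,.03,.0615,.072))
print("cap",rect(w,.55,.283,.05,.112,.13)); print("jar",rect(w,.55,.283,.07,.08,.097))
print("tray",rect(w,.585,-.01,.2,.029,.037)); print("bin",rect(w,.486,-.306,.13,.07,.085))
print("kb",rect(w,.59,-.092,.045,.047,.06),rect(w,.59,-.009,.045,.047,.06))
s=env.camera("scene"); ws=cloud(s)
print("S b",rect(ws,.592,.052,.025,.055,.0625)); print("S a",rect(ws,.592,.09,.03,.0625,.072))
print("S cap",rect(ws,.55,.283,.05,.119,.13)); print("S tray",rect(ws,.585,-.01,.2,.029,.038)); print("bin",rect(ws,.486,-.306,.13,.07,.085))
b=s["color"][140:280,170:380,::-1]; cv2.imwrite("pics/crops.png",cv2.resize(b,None,fx=3.8,fy=3.8,interpolation=cv2.INTER_CUBIC))
E
```

```text
b (71, array([0.5934, 0.0553]), array([594.3,  61.8]), array([37.1, 23.5]), 88.3)
a (58, array([0.5919, 0.0913]), array([593.6,  91.4]), array([22.3, 23.3]), 89.2)
cap (537, array([0.5526, 0.2843]), array([552.2, 284.5]), array([59.6, 59.5]), 87.3)
jar (263, array([0.545 , 0.2725]), array([553.8, 285.1]), array([69.2, 69.1]), 12.4)
tray (1036, array([ 0.5492, -0.0174]), array([536.6,   2.4]), array([265.6, 252.1]), 76.3)
bin (944, array([ 0.4859, -0.3083]), array([ 486.5, -306.4]), array([169. , 149.7]), 1.3)
kb (609, array([ 0.5917, -0.0929]), array([591.7, -93.4]), array([60.4, 63.6]), 88.6) (608, array([ 0.5923, -0.0101]), array([592.9, -10.2]), array([63.4, 60.4]), 0.9)
S b (66, array([0.5928, 0.0516]), array([591.5,  51.8]), array([29.8, 22.5]), 0.9)
S a (59, array([0.5928, 0.0913]), array([592.4,  91.4]), array([24.3, 25.4]), 88.1)
S cap (239, array([0.5537, 0.2836]), array([552.9, 284.9]), array([59.6, 61. ]), 13.7)
S tray (1032, array([ 0.5822, -0.02  ]), array([5.45e+02, 3.00e-01]), array([274.5, 256.6]), 71.7)
bin (980, array([ 0.4883, -0.3075]), array([ 484.7, -306.8]), array([174.3, 149.5]), 1.0)
```

View pics/crop.png

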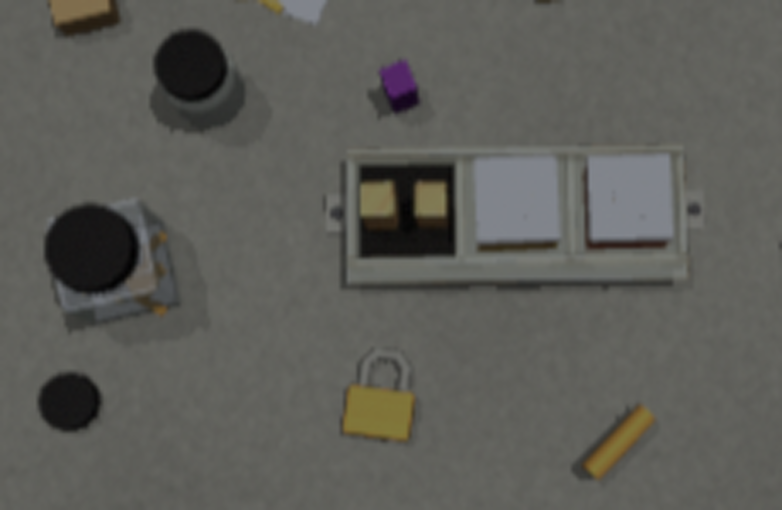

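View pics/crops.png

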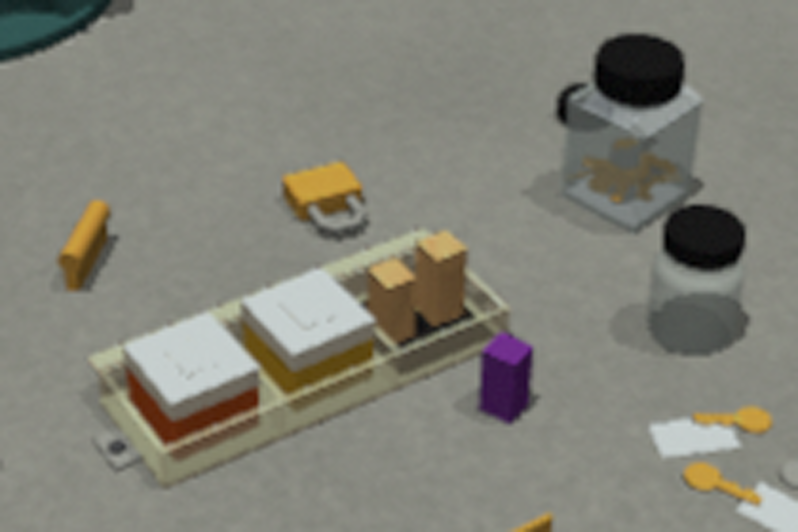

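Top crop: wooden offcuts are at (378,203)=a and (431,200)=b on the black pad. The purple block at (399,85) is the look-alike to leave. The large cap sits on the square jar at (92,247), and the small cap lying at (70,402) is the wrong one. The free bay is the left (+y) one and the bin is to the right. The scene crop agrees: a is the taller block at (440,280), b is at (392,300), and the purple block stands behind the tray.

Run:
```python
from h import *
q=down(np.radians(91))
def go(x,y,z,f=None,rate=.35): return env.line_to([x,y,z],q,rate=rate,stop_force=f)
env.move_gripper(.05,20)
env.move_ptp([.592,.0515,.16],q)
for n,y,zt,by in(("b",.0517,.034,-.335),("a",.0915,.038,-.278)):
    go(.592,y,.16); print(n,go(.592,y,zt,8,.15)); env.move_gripper(0,20)
    s=env.sense(); print(s["grip_width"],s["gripper_force"],s["eef_pos"])
    go(.592,y,.16,rate=.2); go(.486,by,.16,rate=.4); print(env.sense()["grip_width"])
    go(.486,by,.06,15,.2); env.move_gripper(.05); go(.486,by,.16)
p=env.camera("top"); w=cloud(p)
cv2.imwrite("pics/after.png",cv2.resize(p["color"][100:290,110:450,::-1],None,fx=2.3,fy=2.3,interpolation=cv2.INTER_CUBIC))
x,y=[.594,.073]
m=(abs(w[...,0]-x)<.055)&(abs(w[...,1]-y)<.055)&(p["color"].max(2)<45)&(w[...,2]<.02)
P=w[m][:,:2]; print("pad",len(P),P.mean(0),np.percentile(P,[1,99],0),cv2.minAreaRect((P*1000).astype(np.float32)))
print("cap",rect(w,.55,.283,.05,.112,.13)); print(env.sense()["time"])
```

```text
b False
0.0004829954711400906 0.0 [0.59197277 0.05168896 0.03397165]
0.00022427858069067665
a False
0.0003944954325568361 0.0 [0.59199301 0.09149113 0.03796621]
0.0002591354575879305
pad 436 [0.59018136 0.07088936] [[0.56089171 0.0372001 ]
 [0.62839696 0.10741123]] ((594.48388671875, 72.19584655761719), (70.68543243408203, 67.76399993896484), 88.77884674072266)
cap (533, array([0.5525, 0.2843]), array([553.4, 285.5]), array([59.8, 58.9]), 60.1)
17.525
```

View pics/after.png

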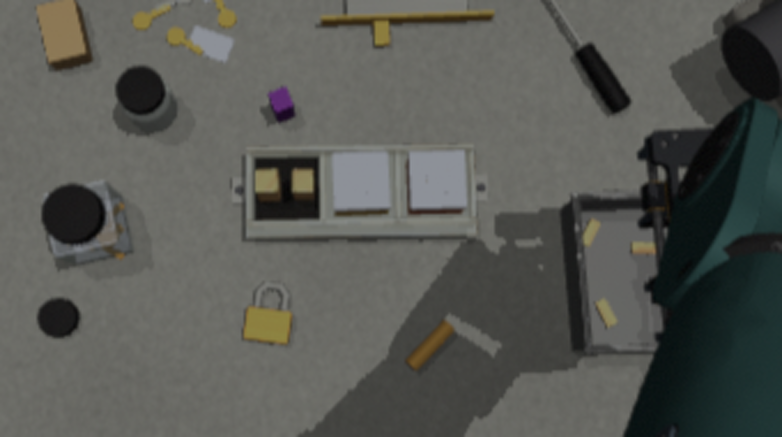

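The grasps missed: both fingers closed on nothing, and the offcuts still stand in the bay at (267,184) and (303,184). I'll hover above b and check where the fingers really are.

Run:
```python
from h import *
q=down(np.radians(91))
env.line_to([.592,.0517,.085],q,rate=.4)
s=env.sense(); print(s["eef_pos"],s["eef_rot"],s["joints"],s["grip_width"],s["time"])
a=env.camera("scene"); b=env.camera("top")
im=np.hstack([cv2.resize(a["color"][120:280,180:340],None,fx=2.5,fy=2.5),cv2.resize(b["color"][110:270,160:320],None,fx=2.5,fy=2.5)])
cv2.imwrite("pics/hover.png",im[:,:,::-1])
np.save("a.npy",cloud(a)); np.save("b.npy",cloud(b))
```

```text
[0.59129764 0.05062963 0.08462126] [-2.93062070e-04  7.01073345e-01  7.13088966e-01 -4.53020181e-04] [ 4.62382470e-02  3.55464727e-01  1.99219207e+00 -2.60892072e-04
  7.94998775e-01  2.94281841e-02] 0.04995885745334887 18.5583
```

View pics/hover.png

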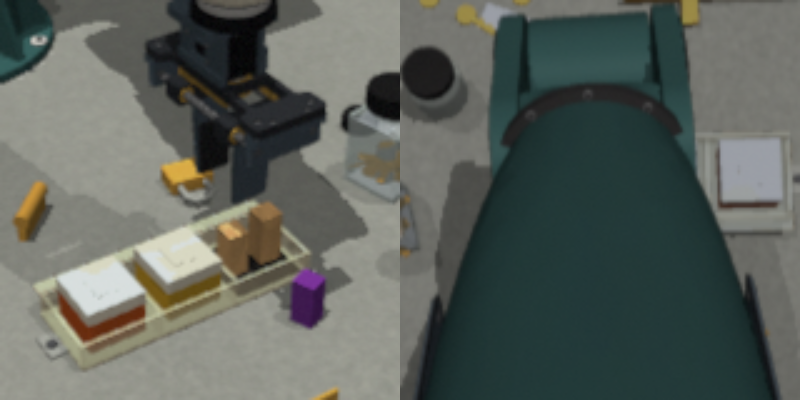

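Run:
```python
import numpy as np
a=np.load("a.npy")
for u,v in [(279,196),(277,190),(283,190),(265,185),(262,180)]: print(u,v,a[v-0,u].round(3))
m=(a[...,2]>.07)&(a[...,2]<.15)&(abs(a[...,1]-.05)<.1)&(a[...,0]<.75)&(a[...,0]>.45)
m[:, :245]=0; m[:,300:]=0
P=a[m]; 
for z in np.arange(.07,.15,.01):
    Q=P[(P[:,2]>=z)&(P[:,2]<z+.01)]
    if len(Q): print(z.round(2),len(Q),Q.min(0).round(3),Q.max(0).round(3))
```

```text
279 196 [0.626 0.047 0.129]
277 190 [0.626 0.041 0.149]
283 190 [0.624 0.059 0.141]
265 185 [0.564 0.05  0.122]
262 180 [0.563 0.042 0.139]
0.11 31 [0.559 0.031 0.114] [0.623 0.067 0.12 ]
0.12 92 [0.555 0.031 0.12 ] [0.627 0.066 0.13 ]
0.13 96 [0.556 0.03  0.13 ] [0.629 0.069 0.14 ]
0.14 86 [0.556 0.03  0.14 ] [0.629 0.067 0.15 ]
```

The camera puts the fingertips at z≈0.112 (after its +3 mm height bias), while the state reports 0.085. The fingers therefore end about 27 mm above the stated TCP, which explains closing just above both offcuts; the lateral position agrees. I'll command 27 mm lower.

```bash
echo 'DZ=.027' >> h.py
python3 - <<'E'
from h import *
q=down(np.radians(91))
def go(x,y,z,f=None,rate=.4): return env.line_to([x,y,z-DZ],q,rate=rate,stop_force=f)
ok=True
for n,y,zt,by in(("b",.0517,.036,-.335),("a",.0915,.038,-.278)):
    if n=="a": go(.592,y,.15)
    print(n,go(.592,y,zt,8,.2)); env.move_gripper(0,20)
    s=env.sense(); print(s["grip_width"],s["gripper_force"],s["eef_pos"],s["force"])
    if s["grip_width"]<.015: print("miss"); break
    go(.592,y,.15,rate=.3); go(.486,by,.15,rate=.45); print(env.sense()["grip_width"])
    go(.486,by,.065,15,.25); env.move_gripper(.05); go(.486,by,.15)
print(env.sense()["time"])
E
```

```text
b False
0.02375138912310324 20.00368505716324 [0.59247714 0.05172829 0.00970914] [-1.96995904  1.2326782   7.78024083]
0.023770875742683186
a False
0.02401578327014661 19.983414709568024 [0.59243673 0.09159302 0.01155955] [-0.84448974  0.29261544  6.23244556]
0.024085297660714433
28.3083
```

Run:
```python
from h import *
q=down(np.radians(62))
p=env.camera("top"); w=cloud(p)
env.move_gripper(.08)
env.move_ptp([.553,.2845,.16-DZ],q)
a=env.camera("scene"); c=cloud(a); s=env.sense(); print(s["eef_pos"],s["joints"],s["time"])
P=c[(np.hypot(c[...,0]-.553,c[...,1]-.2845)<.07)&(c[...,2]>.13)&(c[...,2]<.19)]
for z in np.arange(.13,.19,.01):
    Q=P[(P[:,2]>=z)&(P[:,2]<z+.01)]
    if len(Q): print(z.round(2),len(Q),Q.min(0).round(3),Q.max(0).round(3))
print("cap",rect(c,.55,.283,.05,.119,.13)); print("kb",rect(w,.59,-.092,.045,.047,.06),rect(w,.59,-.009,.045,.047,.06))
m=(abs(w[...,0]-.594)<.06)&(abs(w[...,1]-.073)<.06)&(p["color"].max(2)<48)&(w[...,2]<.025)
Q=w[m]; print("pad",len(Q),np.median(Q[:,2]),np.percentile(Q,[1,99],0),cv2.minAreaRect((Q[:,:2]*1000).astype(np.float32)))
im=np.hstack([cv2.resize(a["color"][90:290,60:380],None,fx=1.6,fy=1.6)[:,:512],cv2.resize(p["color"][150:275,200:380],None,fx=1.6,fy=2.56)[:,:288]])
cv2.imwrite("pics/hj.png",im[:,:,::-1])
```

```text
[0.5532656  0.28378651 0.13298225] [ 4.36491583e-01  3.25444005e-01  1.92113105e+00 -9.14468209e-05
  8.95085031e-01  9.25956563e-01] 31.0833
0.16 45 [0.506 0.246 0.163] [0.602 0.306 0.17 ]
0.17 74 [0.503 0.242 0.17 ] [0.605 0.306 0.18 ]
0.18 65 [0.501 0.244 0.18 ] [0.605 0.297 0.19 ]
cap (221, array([0.5547, 0.2824]), array([554.2, 281.7]), array([58.1, 58.7]), 29.2)
kb (608, array([ 0.5915, -0.0928]), array([591.9, -93.2]), array([60.7, 63.2]), 89.4) (605, array([ 0.5923, -0.01  ]), array([593.3, -10.2]), array([63.9, 60.5]), 1.1)
pad 710 0.006301626833338569 [[0.56129496 0.03736419 0.00152584]
 [0.62841767 0.10719997 0.01093317]] ((594.9074096679688, 72.11146545410156), (70.36238098144531, 68.38827514648438), 89.52947998046875)
```

View pics/hj.png

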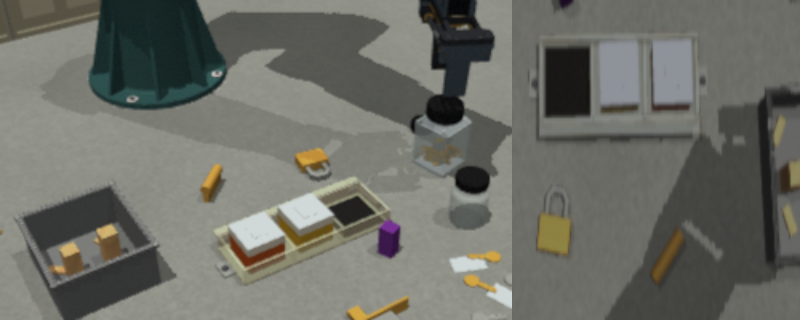

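Both offcuts lie in the bin at (70,260) and (107,243), and the bay is empty. The fingertip offset holds here too. Now I'll grip the cap and carry the jar over.

Run:
```python
from h import *
q1=down(np.radians(62)); q2=down(np.radians(50.3))
def go(x,y,z,q,f=None,rate=.3): return env.line_to([x,y,z-DZ],q,rate=rate,stop_force=f)
print(go(.5535,.2838,.0955,q1,10,.12)); env.move_gripper(0,40)
s=env.sense(); print(s["grip_width"],s["gripper_force"],s["eef_pos"],s["force"])
if s["grip_width"]>.05:
    go(.5535,.2838,.16,q1,rate=.15); print(env.sense()["grip_width"],env.sense()["force"])
    go(.5945,.0725,.16,q2,rate=.2)
    a=env.camera("scene"); c=cloud(a)
    print("cap",rect(c,.5945,.0725,.035,.175,.19))
    for z in(.075,.1,.13): print(z,rect(c,.5945,.0725,.06,z,z+.02))
    print("stop",go(.5945,.0725,.102,q2,12,.06))
    s=env.sense(); print(s["eef_pos"],s["force"],s["moment"],s["time"])
    a=env.camera("scene"); cv2.imwrite("pics/place.png",cv2.resize(a["color"][140:280,180:360,::-1],None,fx=4,fy=4))
```

```text
False
0.05878628286628222 40.002009216696024 [0.55357381 0.28408121 0.06893832] [-2.73200524  1.65616071  5.06630889]
0.058548643339445906 [ 0.30385359  0.1198315  -5.15362075]
cap (101, array([0.6068, 0.0728]), array([602.7,  67.9]), array([59.6, 34.8]), 58.6)
0.075 (255, array([0.6129, 0.0596]), array([609.3,  56.8]), array([94.1, 49.5]), 43.8)
0.1 (266, array([0.6134, 0.0604]), array([610.5,  58.3]), array([94.8, 50.7]), 46.7)
0.13 (279, array([0.6132, 0.0587]), array([610.3,  57.6]), array([95. , 51.6]), 44.8)
stop True
[0.59401166 0.07268672 0.07484088] [-2.62968911  1.69291621  7.3909686 ] [ 0.07162512  0.45949579 -0.00408993] 35.0417
```

View pics/place.png

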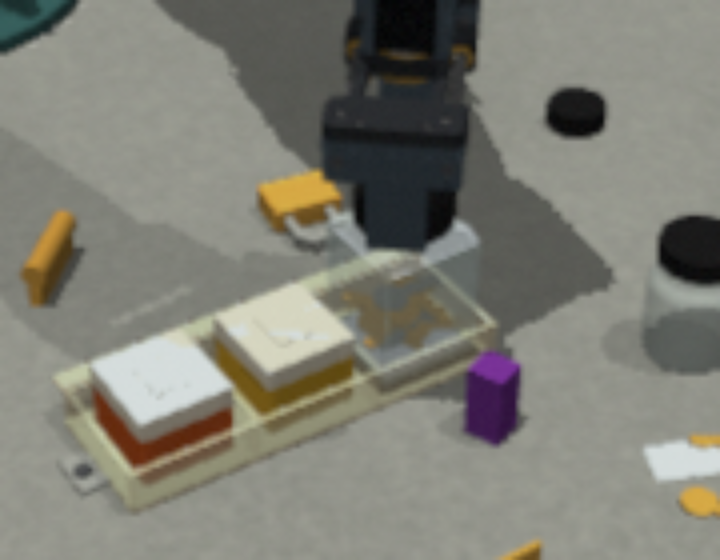

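The jar stands down in the bay at (400,320), and the height matches the pad. Next is unscrewing: about 92° anticlockwise, rising about 3 mm as it turns.

Run:
```python
from h import *
env.wait(.3); env.move_gripper(0,58)
s=env.sense(); x,y,z=.594,.0727,.0749; t0=s["time"]
print(s["joints"][5], env.inverse_kinematics([x,y,z+.003],down(np.radians(143)))[5], s["moment"])
for k in range(1,5):
    d=10*k; env.move_ptp([x,y,z+.003*max(0,d-8)/60],down(np.radians(50.3+d)))
    s=env.sense(); print(d,s["time"].__round__(2),s["force"].round(1),s["moment"].round(2),s["grip_width"].__round__(4),s["eef_pos"].round(4))
```

```text
0.7753359215950056 -0.8421845154852332 [0.14416919 0.3901289  0.07747961]
10 35.9 [ 0.   0.8 -3.5] [-0.06 -0.05 -0.04] 0.0581 [0.5943 0.0727 0.0752]
20 36.19 [ 0.6 -0.6 -4.1] [-0.14  0.11 -0.02] 0.0582 [0.5939 0.0727 0.0754]
30 36.48 [ 0.   0.5 -4.4] [-0.14  0.07  0.01] 0.0584 [0.5939 0.0727 0.0759]
40 36.77 [-0.  -0.8 -4. ] [-0.05  0.07 -0.  ] 0.0582 [0.5939 0.0727 0.0764]
```

Run:
```python
from h import *
a=env.camera("scene"); b=env.camera("top"); c=cloud(a)
cv2.imwrite("pics/turn.png",cv2.resize(a["color"][170:260,240:320,::-1],None,fx=6,fy=6,interpolation=cv2.INTER_CUBIC))
for d in env.cut_out(a,"cap")[:2]+env.cut_out(a,"jar")[:2]:
    P=c[d["pixels"]]; print(d["p"],d["extent"],np.nanpercentile(P,[2,98],0).round(3))
```

```text
0.67 [271.1, 177.8, 9.5, 26.1] [[0.562 0.043 0.107]
 [0.618 0.082 0.133]]
0.54 [318.9, 161.8, 13.0, 12.5] [[0.438 0.306 0.001]
 [0.477 0.344 0.023]]
0.67 [262.7, 195.6, 34.0, 34.1] [[0.567 0.037 0.028]
 [0.63  0.106 0.099]]
0.63 [206.6, 224.4, 31.7, 33.1] [[ 0.562 -0.124  0.022]
 [ 0.623 -0.065  0.057]]
```

View pics/turn.png

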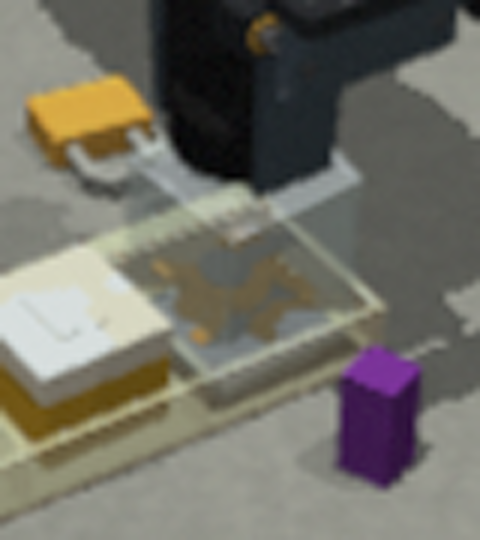

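The jar is still square in the bay and hasn't turned along with the cap, so the thread is turning. I'll carry on.

Run:
```python
from h import *
x,y,z=.594,.0727,.0749
def pr(t):
    s=env.sense(); print(t,s["time"].__round__(2),s["force"].round(1),s["moment"].round(2),s["grip_width"].__round__(4),s["eef_pos"].round(4))
for d in (50,60,70,80,92):
    env.move_ptp([x,y,z+.003*min(60,d-8)/60],down(np.radians(50.3+d))); pr(d)
env.wait(.3); pr("w")
q=down(np.radians(142.3))
env.line_to([x,y,z+.010],q,rate=.03); env.wait(.3); pr("up7")
a=env.camera("scene"); c=cloud(a)
P=c[env.cut_out(a,"jar")[0]["pixels"]]; print(np.nanpercentile(P,[2,50,98],0).round(3))
cv2.imwrite("pics/lift.png",cv2.resize(a["color"][170:260,240:320,::-1],None,fx=6,fy=6,interpolation=cv2.INTER_CUBIC))
```

```text
50 37.27 [-0.1 -0.4 -4.3] [-0.03  0.07  0.  ] 0.0582 [0.594  0.0727 0.077 ]
60 37.56 [ 0.3  0.3 -2.7] [-0.09 -0.05 -0.02] 0.0583 [0.5942 0.0727 0.0776]
70 37.85 [-0.2  0.7  0.3] [-0.08 -0.01 -0.03] 0.0584 [0.5943 0.0727 0.0781]
80 38.14 [-0.8 -0.1  0.4] [-0.05  0.04 -0.05] 0.059 [0.5941 0.0727 0.078 ]
92 38.46 [ 0.2  1.3 -0.6] [ 0.1  -0.02 -0.  ] 0.0584 [0.594  0.0728 0.0779]
w 38.76 [ 1.2  0.5 -0.8] [ 0.01 -0.12 -0.05] 0.0588 [0.5941 0.0727 0.0779]
up7 39.44 [-1.1  0.3 -1. ] [ 0.03 -0.05 -0.01] 0.0586 [0.5939 0.0727 0.0848]
[[0.566 0.037 0.029]
 [0.619 0.053 0.073]
 [0.629 0.107 0.106]]
```

View pics/lift.png

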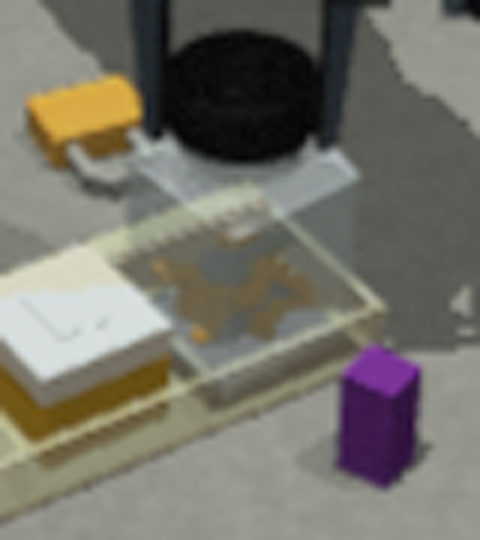

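The force is now just the cap's own weight (about 1 N) and the jar stayed at the same place in the crop, so the cap is free. I'll lift it to about 18 mm above the rim.

Run:
```python
from h import *
q=down(np.radians(142.3))
env.line_to([.594,.0727,.0749+.035],q,rate=.05); env.wait(.5)
s=env.sense(); print(s["time"],s["force"].round(1),s["grip_width"],s["gripper_force"],s["eef_pos"])
a=env.camera("scene"); c=cloud(a)
for n in("jar","cap"):
    d=env.cut_out(a,n)[0]; print(n,d["p"],np.nanpercentile(c[d["pixels"]],[2,50,98],0).round(3))
cv2.imwrite("pics/end.png",cv2.resize(a["color"][150:260,230:330,::-1],None,fx=5,fy=5,interpolation=cv2.INTER_CUBIC))
```

```text
40.6917 [0.1 0.2 0. ] 0.057963320352539045 57.98634782899171 [0.59400062 0.07269309 0.10983869]
jar 0.73 [[0.562 0.037 0.025]
 [0.614 0.056 0.078]
 [0.63  0.108 0.119]]
cap 0.89 [[0.566 0.042 0.142]
 [0.602 0.066 0.162]
 [0.622 0.098 0.165]]
```

View pics/end.png

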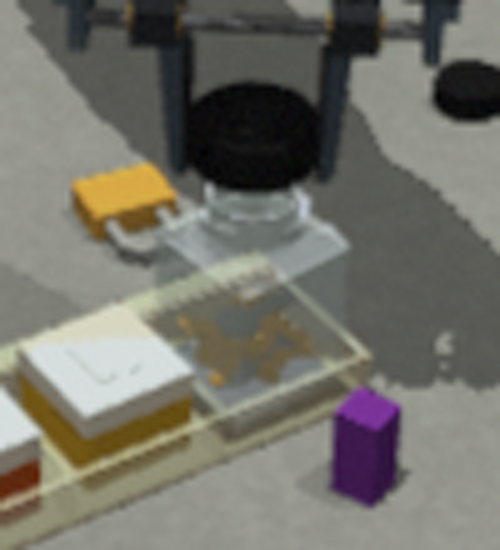

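The cap is level at (255,135) above the open neck at (257,215). Its underside is about 18 mm above the rim, and the jar is standing in the bay.

```bash
python3 -c "
from station import env
print(env.job_done())"
```

```text
the job is handed in; nothing more can be done
None
```

The job is handed in at about 41 s of the 69 s (no verdict was returned): both offcuts are in the scrap bin, the jar stands open in its bay, and the cap is held level about 18 mm above the rim.

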